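# Lock a T-foot post into the bench rail and mount the twin-camera bar on it

## Task

Take the post with the orange flange out of its blue stand, pass its T-shaped foot down through the slot of the aluminium rail until the flange sits on the rail, and turn it a quarter turn so the foot is locked crosswise under the slot's lips. Then hang the red twin-camera bar on it by its centre hole: lower it gently over the locked post until it lies flat on the orange flange, and let go. Leave the post locked and everything else on the bench where it is.

Things in the scene. Friction and masses are not known exactly. Their poses are not given: they have to be found in the camera images.
- post: Loose upright post, 0.12 kg, standing in the stand. Origin: on its axis at the underside of its orange flange; z up, x along the flange's long side. Flange 44 (x) x 26 (y) mm, z 0 to +6. Above it the grip: aluminium square shank 14 x 14 mm, sides along x and y, z +6 to +48, tip to +51. Below, a 9 mm round stem to z -11 and the T-foot (point post_foot).
- post_foot (a point): Centre of the underside of the post's steel T-foot, on the post's axis 20 mm below the flange's underside; axes as the post's. Foot 32 mm along x (as the flange's long side), 10 mm along y, 7 mm thick, with a 28 x 6 mm nose 2 mm below it.
- stand: Fixed blue block 96 (x) x 56 (y) x 30 mm high, two dark screw heads on top; a pocket 37 (x) x 15 (y) mm through its middle holds the post's foot, the flange resting on the block's top, post's x nearly along the stand's x. Origin: centre of its underside.
- rail_slot (a point): Middle of the slot of the fixed aluminium rail, level with its top face, 40 mm above the table. x across the rail, y along the slot, z up. Slot 15 mm wide, 220 mm long, empty, open at the top, closed at its ends by black caps; the post may stand anywhere along it. Lips 8 mm thick; with the flange on the rail the foot has 3 mm of play below them and turns freely.
- rail: The fixed rail: 60 mm wide (x), 220 mm long (y) plus 8 mm end caps, 40 mm high; low feet beyond the caps. Under the lips a cavity 44 mm wide and 24 mm deep. Origin: centre of its underside; axes as rail_slot.
- camera_bar: Loose red bar 136 (x) x 40 (y) x 12 mm, 0.2 kg, flat on the table; 28 mm round through hole in its middle, a black camera block 30 x 32 mm, 26 mm tall, on each end (x = -52, +52 mm). Origin: underside, on the hole's axis; x along the bar, z up. Grip across the 40 mm width at the middle (74 mm free between blocks). Balanced; any heading will do.
- cleaner: Bystander: white bottle with a blue cap, 44 mm across, 100 mm tall, standing near the far bins, left; origin: centre of its underside
- lens_jar: Bystander: amber glass jar with a black lid, 56 mm across, 60 mm tall, near the far bins, right; origin: centre of its underside
- driver: Bystander: yellow-handled screwdriver lying on the mat between robot and rail; origin: under its middle, x along the tool towards the tip
- lens: Bystander: black lens barrel, 48 mm across, 40 mm tall, standing on the mat to the right of the rail; origin: centre of its underside
- mug: Bystander: white mug, 80 mm across, 90 mm tall, to the left; origin: centre of its underside
- parts_bin: Bystander: open blue bin, 140 x 100 x 60 mm, to the right; origin: centre of its underside
Things that resemble listed ones, but are neither listed nor needed, are in the scene too. There is more than one size of the post; the one meant has the size given above. There is more than one size of the camera_bar; the job needs the larger.

How it is judged:
By the outcome, as a careful person would: the job done as asked, in the order asked, and still so for the second after the job is handed in, with the robot touching nothing.
It also fails if it takes over 62 s, if anything falls off the work surface, if the arm or the gripper's body presses on something with over 40 N, if the wrist force passes 120 N, or if a joint passes its speed limit or range.

## Robot

A 6-joint arm with a two-finger parallel gripper is mounted at the origin on the work surface. World frame = base frame: x ahead of the robot, y to its left, z up, the work surface at z = 0. Lengths are in mm, angles in rad, forces in N, time in s.
With the tool pointing down it reaches from about 275 to 825 mm from the base axis. Payload 4.9 kg.
Tool frame: the origin (TCP) lies on the mounting face of the last link; the fingertips stand 173 mm ahead of it and the grasp point (between the pads) lies 155 mm ahead of it; z points along the fingers, y is the line along which they close (so a half turn about z gives the same grasp; the last joint's range is limited). The gripper opens to 85 mm and grips with 20 to 120 N. Pads are 22 mm wide; open, the fingers measure 114 mm over their backs; the gripper's body (76 mm by 85 mm) begins 54 mm behind the grasp point. The pads swing forward as they close: fully open they stand 13 mm farther back than shut.
Start: joints at [1.166, 0.326, -0.193, 1.052, 0, 1.437], TCP at [147.12, 529.976, 404.681] pointing down, gripper open.
Joint ranges: [-2.65, 2.65], [-0.97, 1.79], [-1.3, 1.35], [-1.93, 2.1], [-1.47, 1.37], [-3.14, 3.14]. Speed limits (rad/s): [2.57, 2.57, 3.14, 3.14, 3.14, 3.14].

## Interface

Orientations are given as a unit quaternion [w, x, y, z].
In Python, from station import state, camera, sign_off, find_in gives the robot as it stands.
- The arm moves only by the shell command python3 -m jog 'ROWS' [FORCE]. ROWS is JSON, a list of rows, each a list of 7 numbers: the opening, from -1 (shut) to 1 (fully open), then the shift along the world's x, y, z each as a share of 0.2 m, from -1 to 1, then the turn, a rotation vector about the world's x, y, z each as a share of 30 degrees, from -1 to 1. In form: [[claw, dx, dy, dz, ax, ay, az], ...]. A call has 1 to 8 rows; each row is the pose to reach, as a shift and turn from the pose commanded when the call began; what a row does not reach only later rows make up. A row lasts 1/10 s, in which the tool goes at most 50 mm and 8.59 degrees, less where a joint would pass 70% of its speed; a pose out of reach is approached as far as the arm can. A call with a number of a shift or a turn outside -1 to 1 is refused whole. A call with a gripper value outside its range is refused whole. The fingers move at their own pace and stop on an object; FORCE is the grip in N (left out, the last holds). Time passes only in rows, so rows that repeat a pose let the fingers close. It gives the time, the measured TCP pose, the force, the opening and the grip force at its end, in the units of the state.
- state(): the state, without advancing time (a new reading comes with each control period).
- camera(name): name is "scene" or "top" or "wrist"; returns a dict with "img" (384x512x3 uint8, red, green, blue), "camera_matrix" (3x3 intrinsics, pixels), "rvec" (rotation vector, rad) and "tvec" (3), from world to camera coordinates, as OpenCV has them; the wrist camera has in their place "hand_eye" (4x4, takes a point from camera to tool coordinates, whose origin is the TCP and whose axes are the flange's). Camera axes: x right, y down, z forward; pixel columns grow to the right and rows downward; lengths in mm; the calibration is good to about 2 mm. A picture is of the moment at which its call begins: read the wrist's pose just before it. There is no depth.
- sign_off(): hands the job in; it is judged then, once.
Trained networks look in a picture, given as the dict that the camera call returned (one of the last four; its "shot" number tells which), for a name from the list of things; names that differ only in an ending like _2 or _b are one class to them, and where a whole thing is asked for, a point or a joint stands for the part that bears it (a point fixed in the world has none). Each returns a list of dicts, best first, with "confidence" (0 to 1); they miss things now and then, are a little off and sometimes report something else, mostly with a low value. They report only what shows in the picture. A call takes as long as a camera call. They do not tell look-alikes from the thing itself.
- find_in(picture, target): "box" ([left, top, width, height] in pixels, round what is visible of it).
The state is a dict: "time": time; "joints": joint angles; "joint_vel": joint speeds; "effort": joint torques, N m; "ee_pos": TCP position; "orientation": TCP orientation; "contact_force": force on the tool from outside, world axes, zero at the start; "wrist_torque": the same for the moment, N m; "width": opening from 0.0 (shut) to 1.0 (fully open); "gripper_force": force on a finger pad.
Only numpy, scipy, OpenCV 4.12 (cv2) and the standard library are available. Lean on these libraries where they do the work, as an engineer would, in place of code of your own. Each camera call takes 0.05 s, during which the arm holds its last target. There are 200 camera calls.

## Working session

There is one attempt and no reset: what is moved stays moved. The work goes in short steps, Python scripts to look and compute and a shell command to move; the robot and the scene stay as the last step left them, time stands still between calls to the robot, and variables do not carry over. Pictures are saved under pics/ and viewed, at most 11 in all, crops included, and the job is handed in when it is done.

```bash
mkdir -p pics; cat > h.py <<'E'
import numpy as np,cv2
from station import state,camera,sign_off,find_in
from scipy.spatial.transform import Rotation as R
def cam(n):
    s=state(); c=camera(n)
    K=np.array(c["camera_matrix"],float)
    if n=="wrist":
        q=s["orientation"]; T=np.eye(4);T[:3,:3]=R.from_quat([q[1],q[2],q[3],q[0]]).as_matrix();T[:3,3]=s["ee_pos"]
        M=T@np.array(c["hand_eye"])
    else:
        r=cv2.Rodrigues(np.array(c["rvec"],float))[0];M=np.eye(4);M[:3,:3]=r.T;M[:3,3]=-r.T@np.array(c["tvec"],float).ravel()
    return c,K,M
def px2w(K,M,uv,z):
    uv=np.atleast_2d(uv).astype(float); d=np.c_[uv,np.ones(len(uv))]@np.linalg.inv(K).T@M[:3,:3].T
    o=M[:3,3]; return o+d*((z-o[2])/d[:,2])[:,None]
def w2px(K,M,P):
    P=np.atleast_2d(P); p=(P-M[:3,3])@M[:3,:3]@K.T; return p[:,:2]/p[:,2:]
def save(c,f): cv2.imwrite("pics/"+f,cv2.cvtColor(c["img"],cv2.COLOR_RGB2BGR))
E
python3 - <<'E'
from h import *
for n in("top","scene"):
    c,K,M=cam(n); save(c,n+"0.png"); print(n,M[:3,3].round())
    for t in["post","stand","rail","camera_bar","lens","driver"]:
        for f in find_in(c,t)[:3]:
            b=f["box"]; print(t,round(f["confidence"],2),np.round(b),px2w(K,M,[b[0]+b[2]/2,b[1]+b[3]/2],20)[0].round())
E
```

```text
top [ 437.    9. 1292.]
post 0.84 [104. 208.  21.  21.] [443. 380.  20.]
post 0.47 [154. 203.  14.  15.] [465. 249.  20.]
stand 0.82 [144. 190.  28.  40.] [469. 255.  20.]
rail 0.63 [184. 129. 101.  47.] [630.  37.  20.]
camera_bar 0.81 [324. 207.  47.  26.] [ 435. -287.   20.]
camera_bar 0.81 [329. 246.  18.  36.] [ 308. -255.   20.]
lens 0.57 [345. 147.  16.  16.] [ 622. -307.   20.]
driver 0.63 [239. 181.  16.  72.] [446.   2.  20.]
scene [1251.  568.  837.]
post 0.62 [378. 217.  26.  36.] [427. 376.  20.]
post 0.61 [335. 206.  18.  27.] [447. 250.  20.]
rail 0.89 [184. 206. 109.  52.] [647.  51.  20.]
camera_bar 0.95 [180. 136.  32.  34.] [ 449. -279.   20.]
camera_bar 0.58 [222. 129.  16.  20.] [ 321. -242.   20.]
lens 0.83 [144. 168.  16.  22.] [ 625. -297.   20.]
driver 0.73 [245. 184.  28.  24.] [499.  10.  20.]
```

View pics/top0.png

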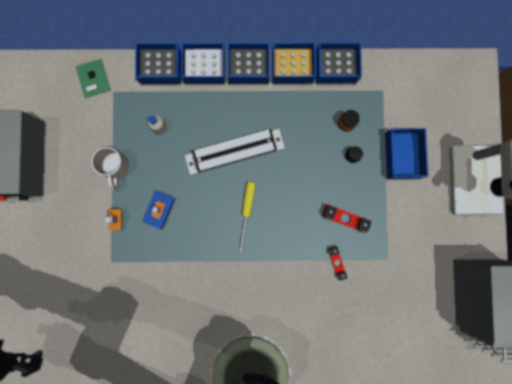

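View pics/scene0.png

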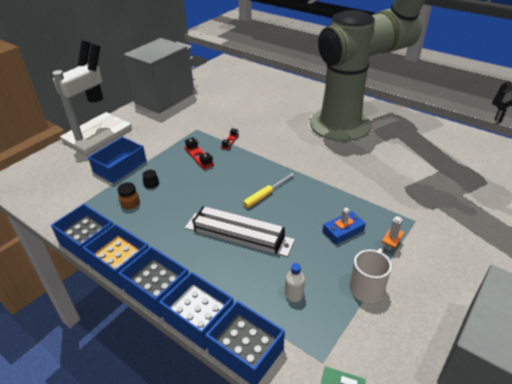

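The top view shows the stand with the post at about (158,210) and a second loose post at (115,219). The rail slot runs from (187,165) to (283,137), and the larger bar is at (346,218). I'll go over the stand for a closer look.

```bash
python3 -m jog '[[1,0.7,-0.7,0,0,0,0],[1,0.7,-0.7,0,0,0,0],[1,0.7,-0.7,0,0,0,0],[1,0.7,-0.7,0,0,0,0],[1,0.7,-0.7,0,0,0,0],[1,0.7,-0.7,0,0,0,0]]' 40; python3 -m jog '[[1,0.7,-0.7,0,0,0,0],[1,0.7,-0.7,0,0,0,0],[1,0.7,-0.7,0,0,0,0],[1,0.7,-0.7,0,0,0,0],[1,0.7,-0.7,0,0,0,0],[1,0.7,-0.7,0,0,0,0]]'
python3 - <<'E'
from h import *
s=state();print(s)
c,K,M=cam("wrist"); save(c,"w1.png"); print(K,np.round(c["hand_eye"],3),M.round(2))
for t in["post","stand","rail"]:
    for f in find_in(c,t)[:3]:
        b=f["box"]; print(t,round(f["confidence"],2),np.round(b),px2w(K,M,[b[0]+b[2]/2,b[1]+b[3]/2],36)[0].round())
E
```

```text
time: 1.3
ee_pos: [287.9, 389.3, 404.9]
orientation: [-0.0, 0.136, 0.991, 0.0]
contact_force: [-0.6, -0.5, -0.7]
width: 1.0
gripper_force: 0.0
time: 1.9
ee_pos: [427.1, 250.5, 404.5]
orientation: [-0.0, 0.135, 0.991, 0.0]
contact_force: [0.2, -1.3, -0.4]
width: 1.003
gripper_force: 0.0
{'time': 1.9, 'joints': array([ 3.81058102e-01,  2.25379678e-01, -3.31370970e-01,  1.01468117e+00,
        8.05469043e-04,  6.52075004e-01]), 'joint_vel': array([ 0.03952393, -0.01182533, -0.01645923,  0.00186772,  0.00436733,
       -0.00104369]), 'effort': array([-1.53265368e+00, -3.81952357e+01,  2.63819253e+01, -1.77338384e-01,
       -9.60588595e-02, -1.83495437e-02]), 'ee_pos': array([427.07359677, 250.5029381 , 404.45338668]), 'orientation': array([-4.75196064e-04,  1.35094227e-01,  9.90832623e-01,  1.93251770e-04]), 'contact_force': array([ 0.17882376, -1.34269413, -0.41113367]), 'wrist_torque': array([-0.01315089, -0.01107527, -0.03398661]), 'gripper_force': 0.0, 'width': 1.0029593728182233}
[[276.31439913   0.         254.71596564]
 [  0.         276.31439913 190.56820323]
 [  0.           0.           1.        ]] [[-1.0000e-03 -9.5600e-01 -2.9400e-01  7.3279e+01]
 [ 1.0000e+00 -1.0000e-03  0.0000e+00  4.6500e-01]
 [-1.0000e-03 -2.9400e-01  9.5600e-01  2.8243e+01]
 [ 0.0000e+00  0.0000e+00  0.0000e+00  1.0000e+00]] [[ 2.7000e-01  9.2000e-01  2.8000e-01  3.5657e+02]
 [ 9.6000e-01 -2.6000e-01 -8.0000e-02  2.7058e+02]
 [ 0.0000e+00  2.9000e-01 -9.6000e-01  3.7628e+02]
 [ 0.0000e+00  0.0000e+00  0.0000e+00  1.0000e+00]]
post 0.89 [257. 178.  24.  39.] [470. 259.  36.]
post 0.72 [342. 125.  49.  54.] [446. 389.  36.]
stand 0.93 [244. 157.  53.  75.] [467. 261.  36.]
rail 0.8 [ 88. 266. 164. 113.] [622.  65.  36.]
```

View pics/w1.png

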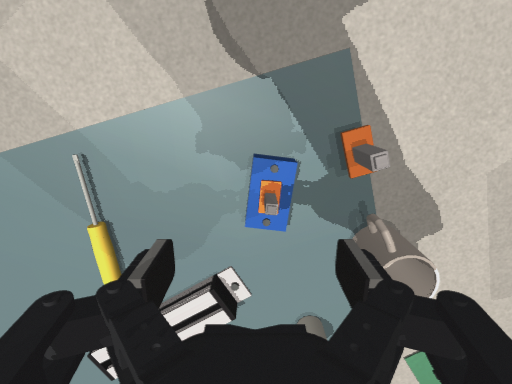

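The wrist view shows the stand at (271,195), with the post's 26x44 flange around (271,197). The larger loose post is at (358,152), so the one in the stand is the right size. Next I'll measure headings.

```bash
cat >> h.py <<'E'
def blob(c,K,M,lo,hi,z,near=None,amin=40,roi=None):
    m=cv2.inRange(cv2.cvtColor(c["img"],cv2.COLOR_RGB2HSV),np.array(lo),np.array(hi))
    if roi is not None:
        k=np.zeros_like(m);x,y,w,h=[int(v) for v in roi];k[max(y,0):y+h,max(x,0):x+w]=255;m&=k
    m=cv2.morphologyEx(m,cv2.MORPH_CLOSE,np.ones((3,3),np.uint8))
    out=[]
    for q in cv2.findContours(m,cv2.RETR_EXTERNAL,cv2.CHAIN_APPROX_NONE)[0]:
        if cv2.contourArea(q)<amin: continue
        P=px2w(K,M,q[:,0,:],z)[:,:2].astype(np.float32)
        r=cv2.minAreaRect(P); b=cv2.boxPoints(r); e=[b[1]-b[0],b[2]-b[1]]; L=max(e,key=np.linalg.norm)
        out.append((np.round(r[0],1),np.round(sorted(r[1]),1),round(np.degrees(np.arctan2(L[1],L[0]))%180,1)))
    return out
E
python3 - <<'E'
from h import *
c,K,M=cam("wrist")
print("orange",blob(c,K,M,(5,150,80),(16,255,255),36))
print("blue",blob(c,K,M,(100,150,60),(125,255,255),30))
c,K,M=cam("top")
print("orange",blob(c,K,M,(5,150,80),(16,255,255),36,amin=10))
print("blue",blob(c,K,M,(100,150,60),(125,255,255),30,roi=(130,180,60,60)))
print("red",blob(c,K,M,(0,150,80),(4,255,255),12,roi=(300,180,100,110)))
print("white",blob(c,K,M,(0,0,170),(180,60,255),40,roi=(180,125,110,55)))
E
```

```text
orange [(array([470.6, 258.8]), array([25.4, 43.9]), np.float32(159.4)), (array([443.4, 380.5]), array([35.4, 59.6]), np.float32(0.9))]
blue [(array([468.8, 260.5]), array([ 56. , 100.2]), np.float32(157.2))]
orange [(array([468.5, 253.6]), array([20.6, 36.4]), np.float32(161.2))]
blue [(array([470.4, 253.9]), array([58.5, 90.4]), np.float32(157.0))]
red [(array([ 296.4, -258.8]), array([23. , 25.7]), np.float32(112.3)), (array([ 439.2, -283.5]), array([35.9, 77.4]), np.float32(68.9))]
white [(array([597.6, 162.6]), array([20.7, 58. ]), np.float32(17.2)), (array([619.4,  32.9]), array([ 20.8, 217.1]), np.float32(105.5)), (array([655.7,  43. ]), array([ 21.3, 217.5]), np.float32(105.6)), (array([667. , -88.2]), array([19.7, 58. ]), np.float32(15.1))]
```

```bash
python3 -m jog '[[1,0.21,0.03,-0.5,0,0,-0.18],[1,0.21,0.03,-0.5,0,0,-0.18],[1,0.21,0.03,-0.5,0,0,-0.18],[1,0.21,0.03,-0.5,0,0,-0.18],[1,0.21,0.03,-0.5,0,0,-0.18]]'
cat >> h.py <<'E'
def fitbox(K,M,q,dims,z0,h,x0):
    from scipy.optimize import least_squares
    "fit yaw box (bottom z0,height h) silhouette hull to contour q; x0=(x,y,deg)"
    s=np.array([[i,j] for i in(-.5,.5) for j in(-.5,.5)])*dims
    H=cv2.convexHull(q.astype(np.float32))
    def sil(p):
        a=np.radians(p[2]);X=s@np.array([[np.cos(a),np.sin(a)],[-np.sin(a),np.cos(a)]])+p[:2]
        P=np.r_[np.c_[X,np.full(4,z0)],np.c_[X,np.full(4,z0+h)]]
        return cv2.convexHull(w2px(K,M,P).astype(np.float32))
    def f(p):
        S=sil(p);return [cv2.pointPolygonTest(S,tuple(map(float,t)),True) for t in H[:,0]]+[cv2.pointPolygonTest(H,tuple(map(float,t)),True) for t in S[:,0]]
    r=least_squares(f,x0,diff_step=1e-3,x_scale=[1,1,1],loss="soft_l1"); return r.x.round(2),round(float(np.sqrt(np.mean(np.square(r.fun)))),2)
def cont(c,lo,hi,roi=None):
    m=cv2.inRange(cv2.cvtColor(c["img"],cv2.COLOR_RGB2HSV),np.array(lo),np.array(hi))
    if roi is not None:
        k=np.zeros_like(m);x,y,w,h=[int(v) for v in roi];k[max(y,0):y+h,max(x,0):x+w]=255;m&=k
    return max(cv2.findContours(m,cv2.RETR_EXTERNAL,cv2.CHAIN_APPROX_NONE)[0],key=cv2.contourArea)
E
python3 - <<'E'
from h import *
c,K,M=cam("wrist"); save(c,"w2.png");s=state();print(s["ee_pos"],s["orientation"])
roi=None
q=cont(c,(5,150,80),(16,255,255)); print(cv2.boundingRect(q))
print(blob(c,K,M,(5,150,80),(16,255,255),36))
print(fitbox(K,M,q,(44,26),30,6,(470,257,159.)))
q=cont(c,(100,150,60),(125,255,255))
print(fitbox(K,M,q,(96,56),0,30,(470,257,157.)))
E
```

```text
time: 2.7
ee_pos: [468.9, 256.5, 306.1]
orientation: [0.0, 0.181, 0.983, 0.0]
contact_force: [-0.5, -0.0, 0.3]
width: 1.002
gripper_force: 0.0
[469.11104367 256.47700091 306.64774947] [9.81614390e-04 1.81122221e-01 9.83459891e-01 6.48742129e-04]
(351, 70, 59, 82)
[(array([470.5, 258.7]), array([25.2, 43. ]), np.float32(159.0)), (array([443.7, 380.4]), array([36.2, 59.3]), np.float32(0.9))]
(array([440.3 , 380.29, 176.97]), 7.97)
(array([470.95, 259.61, 157.25]), 0.41)
```

View pics/w2.png

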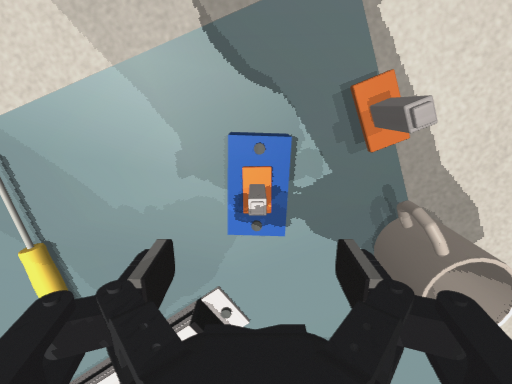

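The post in the stand is at (257,190) in the image, between the fingers. That puts the flange at (470.5, 258.7), heading 159°, which matches the tool. I'll descend and grip.

```bash
python3 -m jog '[[0.2,0.008,0.011,-0.2,0,0,0],[0,0.008,0.011,-0.3,0,0,0],[0,0.008,0.011,-0.4,0,0,0],[0,0.008,0.011,-0.455,0,0,0],[0,0.008,0.011,-0.455,0,0,0],[0,0.008,0.011,-0.455,0,0,0]]' 60; python3 -m jog '[[-1,0,0,0,0,0,0],[-1,0,0,0,0,0,0],[-1,0,0,0,0,0,0],[-1,0,0,0,0,0,0],[-1,0,0,0,0,0,0],[-1,0,0,0,0,0,0],[-1,0,0,0,0,0,0]]' 60
```

```text
time: 3.35
ee_pos: [471.2, 258.5, 215.0]
orientation: [0.001, 0.181, 0.983, 0.001]
contact_force: [0.6, 0.5, 0.0]
width: 0.505
gripper_force: 0.0
time: 4.05
ee_pos: [471.3, 258.4, 214.9]
orientation: [0.001, 0.182, 0.983, 0.001]
contact_force: [-0.1, -0.7, 6.2]
width: 0.157
gripper_force: 58.9
```

```bash
python3 -m jog '[[-1,0,0,0.06,0,0,0],[-1,0,0,0.14,0,0,0],[-1,0,0,0.25,0,0,0],[-1,0,0,0.45,0,0,0],[-1,0,0,0.55,0,0,0],[-1,0,0,0.55,0,0,0]]'; python3 -m jog '[[-1,0.6,-0.7,0,0,0,-0.9],[-1,0.6,-0.7,0,0,0,-0.9],[-1,0.6,-0.7,0,0,0,-0.9],[-1,0.6,-0.7,0,0,0,-0.9],[-1,0.6,-0.7,0,0,0,-0.9],[-1,0.6,-0.7,0,0,0,-0.9]]'
python3 - <<'E'
from h import *
c,K,M=cam("wrist"); save(c,"w3.png");s=state();print(s["ee_pos"],s["orientation"],s["gripper_force"],s["width"])
for z in (30,40):print(px2w(K,M,[[255,150],[255,190],[255,250]],z).round())
for t in["rail","post"]:
    for f in find_in(c,t)[:2]: print(t,f["box"],f["confidence"])
E
```

```text
time: 4.65
ee_pos: [471.9, 258.7, 327.5]
orientation: [0.003, 0.181, 0.983, 0.002]
contact_force: [1.5, 0.2, -0.6]
width: 0.157
gripper_force: 58.4
time: 5.25
ee_pos: [590.4, 117.4, 322.2]
orientation: [-0.001, 0.407, 0.914, -0.0]
contact_force: [0.4, 0.3, -1.3]
width: 0.15
gripper_force: 58.5
[589.87473787 118.18896565 322.41891685] [-1.37985880e-03  4.06092339e-01  9.13830889e-01 -4.62447710e-04] 58.51077139377594 0.1522731854886713
[[568. 143.  30.]
 [595. 114.  30.]
 [640.  64.  30.]]
[[567. 144.  40.]
 [593. 116.  40.]
 [636.  68.  40.]]
rail [221.2, 127.4, 106.1, 198.0] 0.77
post [234.7, 194.1, 44.5, 95.3] 0.78
```

View pics/w3.png

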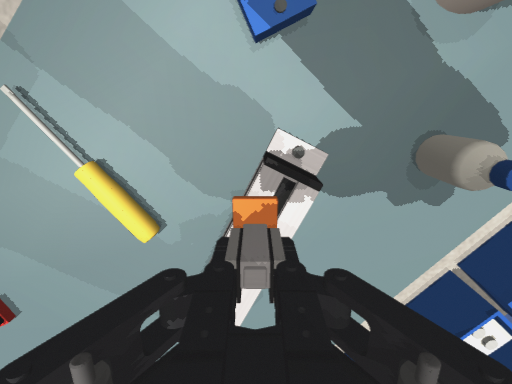

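The post is held square, with the flange at (255,212). The rail's far end cap is at (292,170). I'll align to the slot and measure it close up.

```bash
python3 -m jog '[[-1,0.235,-0.39,-0.1,0,0,-0.887],[-1,0.235,-0.39,-0.1,0,0,-0.887],[-1,0.235,-0.39,-0.15,0,0,-0.887],[-1,0.235,-0.39,-0.2,0,0,-0.887],[-1,0.235,-0.39,-0.2,0,0,-0.887],[-1,0.235,-0.39,-0.2,0,0,-0.887]]'
python3 - <<'E'
from h import *
c,K,M=cam("wrist"); save(c,"w4.png");s=state();print(s["ee_pos"],s["orientation"])
g=cv2.cvtColor(c["img"],cv2.COLOR_RGB2GRAY)
for v in range(60,215,15): print(v,g[v,190:330:4])
# flange orange extent
print(blob(c,K,M,(5,150,80),(16,255,255),s["ee_pos"][2]-179))
E
```

```text
time: 6.0
ee_pos: [637.0, 41.6, 283.6]
orientation: [-0.001, 0.604, 0.797, -0.0]
contact_force: [0.5, -0.4, -1.4]
width: 0.154
gripper_force: 58.6
[637.2999438   41.48514114 284.07091519] [-3.02497772e-05  6.04057347e-01  7.96940851e-01  2.91072555e-05]
60 [165 166 166 167 167 167 167 239 239 239 239 239 239 239 195  54  57  50
  74  72 239 240 239 239 239 206 184 187 104 104 104 103 103 103 102]
75 [166 166 168 168 169 168 168 239 239 239 239 239 239 239 223  47  47  66
  66  57 239 239 239 239 240 239 239 231 102 150 158 158 158 156 156]
90 [168 169 169 169 169 168 168 239 239 239 239 239 239 240 224  46  46  67
  60  57 240 239 239 239 239 239 239 167 102 159 158 158 157 156 102]
105 [170 170 154 170 170 170 169 238 239 240 240 239 239 239 226  42  43  67
  67  58 240 240 239 240 239 239 239 125 101 101 100 101 102 100 101]
120 [153 152 154 153 153 152 152 226 232 231 232 240 240 240 228  42  42  67
  67  57 239 240 239 239 239 239 181  97 102 101 100 101 102 101 101]
135 [154 155 155 153 153 153 153 200 231 231 231 228 228 230 209  31  31  42
  44  59 239 240 239 239 181 177 180 100 100 100 101 101 100 100 100]
150 [156 156 156 155 155 155 153 169 231 230 230 144 146 149 137  32  32  31
  32  44 149 148 182 176 179 179 182 100 101 100 100 100 100 101 100]
165 [157 157 156 155 155 154 155 155 231 229 231 143 145 150 139  32  31  30
  31  57 149 148 149 176 177 181 164 101 101 101 101 100 100 100 100]
180 [158 158 157 157 156 156 155 154 230 228 231 225 169 148 142  30  29  52
  56  93 148 147 148 176 176 180 119  82 136 152 152 151 150 150 150]
195 [159 158 157 157 155 155 154 153 230 229 231 225 227 217 210  24  28  53
  53  97 127 145 146 144 142 145  92  98 153 152 151 150 150 149 149]
210 [159 157 156 156 155 153 153 151 230 229 231 109 110 110 110 110 110 109
 110 110 110 110 146 225 221 236 100 142 151 150 149 149 149 148 149]
[(array([634.2,  57. ]), array([19.3, 25.4]), np.float32(15.6))]
```

View pics/w4.png

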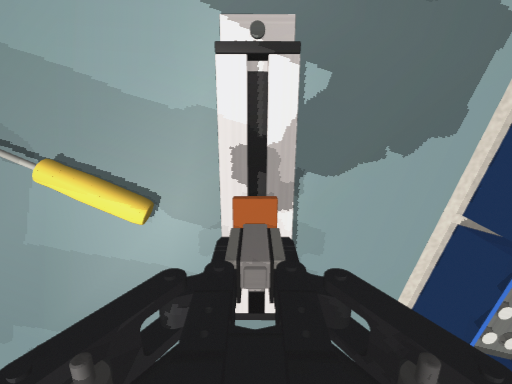

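The slot runs nearly vertical in the image, columns 246–268, with the flange at (255,212). I'll compute the offset of the flange from the slot's centre line.

```bash
python3 - <<'E'
from h import *
c,K,M=cam("wrist");s=state()
g=cv2.cvtColor(c["img"],cv2.COLOR_RGB2GRAY).astype(float)
def edge(row,a,b,sgn):
    x=np.arange(a,b); d=sgn*np.diff(g[row,a:b+1]); i=d.argmax(); return a+i+.5
L,Rr,OL,OR=[],[],[],[]
for v in range(75,195,3):
    L.append([edge(v,236,254,-1),v]); Rr.append([edge(v,260,276,1),v]); OL.append([edge(v,205,232,1),v])
def line(p,z):
    P=px2w(K,M,p,z)[:,:2]; vx,vy,x,y=cv2.fitLine(P.astype(np.float32),cv2.DIST_HUBER,0,.01,.01).ravel(); 
    if vy<0:vx,vy=-vx,-vy
    return np.array([x,y]),np.degrees(np.arctan2(vy,vx))
q=s["orientation"];h=2*np.degrees(np.arctan2(q[2],q[1]));print("tool x",h,s["ee_pos"])
n=np.array([np.sin(np.radians(105.5)),-np.cos(np.radians(105.5))])
for nm,p in(("L",L),("R",Rr),("OL",OL)):
    a,d=line(p,40); print(nm,a.round(1),d.round(2),"perp from tcp", ((a-s["ee_pos"][:2])@n).round(2))
    # at tcp along-position using fitted dir
    m=np.array([np.sin(np.radians(d)),-np.cos(np.radians(d))]);print((a-s["ee_pos"][:2])@m)
hsv=cv2.cvtColor(c["img"],cv2.COLOR_RGB2HSV);m=cv2.inRange(hsv,(5,150,80),(16,255,255))
for v in(200,206,212,218,222):
    u=np.where(m[v])[0]; 
    if len(u): P=px2w(K,M,[[u[0]-.5,v],[u[-1]+.5,v]],s["ee_pos"][2]-179)[:,:2]; print(v,u[0],u[-1],((P-s["ee_pos"][:2])@n).round(2))
E
```

```text
tool x 105.64498390215034 [637.53173028  41.32004386 284.34064186]
L [619.  88.] 105.74 perp from tcp -5.38
-5.17504418834093
R [631.1 102.1] 105.59 perp from tcp 9.99
10.077997822914504
OL [596.6  85.4] 105.62 perp from tcp -27.7
-27.582994364727828
200 233 277 [-11.44  14.46]
206 233 276 [-11.52  13.97]
212 234 276 [-11.02  14.07]
218 234 276 [-11.1   14.16]
222 234 276 [-11.15  14.22]
```

```bash
python3 -m jog '[[-1,0.004,0.001,-0.1,0,0,0],[-1,0.004,0.001,-0.17,0,0,0],[-1,0.004,0.001,-0.2,0,0,0],[-1,0.004,0.001,-0.225,0,0,0],[-1,0.004,0.001,-0.24,0,0,0],[-1,0.004,0.001,-0.24,0,0,0]]'
```

```text
time: 6.7
ee_pos: [638.5, 40.3, 235.6]
orientation: [-0.0, 0.605, 0.796, -0.0]
contact_force: [0.1, 0.7, -1.5]
width: 0.155
gripper_force: 58.6
```

```bash
python3 -m jog '[[-1,0,0,-0.02,0,0,0],[-1,0,0,-0.035,0,0,0],[-1,0,0,-0.045,0,0,0],[-1,0,0,-0.052,0,0,0],[-1,0,0,-0.052,0,0,0]]'
```

```text
time: 7.2
ee_pos: [638.5, 40.4, 225.2]
orientation: [-0.0, 0.605, 0.796, -0.0]
contact_force: [0.4, -0.0, -0.6]
width: 0.155
gripper_force: 58.8
```

```bash
python3 -m jog '[[-1,0,0,-0.004,0,0,0],[-1,0,0,-0.008,0,0,0],[-1,0,0,-0.008,0,0,0]]'
```

```text
time: 7.5
ee_pos: [638.5, 40.4, 224.9]
orientation: [0.0, 0.605, 0.796, 0.0]
contact_force: [-2.5, -0.1, 6.2]
width: 0.153
gripper_force: 59.8
```

Flange is seated. Now the quarter turn (+90°).

```bash
python3 -m jog '[[-1,0,0,0.005,0,0,0],[-1,0,0,0.005,0,0,0.3],[-1,0,0,0.005,0,0,0.6],[-1,0,0,0.005,0,0,0.85],[-1,0,0,0.005,0,0,1],[-1,0,0,0.005,0,0,1]]'; python3 -m jog '[[-1,0,0,0,0,0,0.28],[-1,0,0,0,0,0,0.56],[-1,0,0,0,0,0,0.84],[-1,0,0,0,0,0,1],[-1,0,0,0,0,0,1]]'; python3 -m jog '[[-1,0,0,0,0,0,0.28],[-1,0,0,0,0,0,0.56],[-1,0,0,0,0,0,0.84],[-1,0,0,0,0,0,1],[-1,0,0,0,0,0,1],[-1,0,0,0,0,0,1]]'
```

```text
time: 8.1
ee_pos: [638.8, 40.3, 225.0]
orientation: [0.0, 0.379, 0.925, 0.0]
contact_force: [0.6, -0.5, 1.0]
width: 0.155
gripper_force: 58.9
time: 8.6
ee_pos: [638.8, 40.3, 224.9]
orientation: [0.0, 0.127, 0.992, 0.0]
contact_force: [-0.3, 0.5, 1.2]
width: 0.153
gripper_force: 58.9
time: 9.2
ee_pos: [638.8, 40.4, 225.0]
orientation: [0.0, -0.133, 0.991, 0.0]
contact_force: [-0.6, 1.0, 1.3]
width: 0.156
gripper_force: 59.0
```

```bash
python3 -m jog '[[-0.4,0,0,0,0,0,0],[-0.1,0,0,0,0,0,0],[0.2,0,0,0,0,0,0],[0.2,0,0,0,0,0,0]]';python3 -m jog '[[0.2,0,0,0.1,0,0,0],[0.5,0,0,0.3,0,0,0],[1,0,0,0.5,0,0,0],[1,0,0,0.5,0,0,0],[1,0,0,0.5,0,0,0]]'
python3 - <<'E'
from h import *
c,K,M=cam("wrist"); save(c,"w5.png");s=state();print(s["ee_pos"],s["orientation"])
q=cont(c,(5,150,80),(16,255,255),(150,80,200,200)); print(cv2.boundingRect(q))
print(blob(c,K,M,(5,150,80),(16,255,255),46,roi=(150,80,200,200)))
print(fitbox(K,M,q,(44,26),40,6,(639,40,195.)))
E
```

```text
time: 9.6
ee_pos: [638.4, 40.4, 224.5]
orientation: [-0.0, -0.134, 0.991, 0.0]
contact_force: [-0.3, -0.0, -0.4]
width: 0.598
gripper_force: 0.0
time: 10.1
ee_pos: [638.9, 40.4, 325.9]
orientation: [0.001, -0.135, 0.991, -0.0]
contact_force: [-0.5, 0.1, -0.7]
width: 0.999
gripper_force: 0.0
[638.25094506  40.4129163  324.38175411] [-1.47067835e-04 -1.34541418e-01  9.90907960e-01  3.00297967e-05]
(241, 162, 29, 45)
[(array([637.9,  39.7]), array([26.6, 43.3]), np.float32(15.4))]
(array([638.89,  40.12, 194.89]), 1.01)
```

View pics/w5.png

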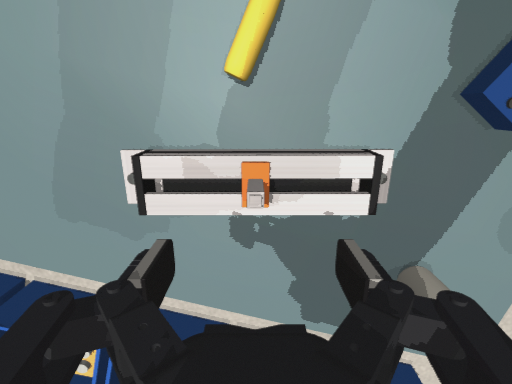

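The post stands locked across the slot: the flange is at (256,185) and upright. Next, the red bar.

```bash
python3 -m jog '[[1,-0.5,-0.8,0,0,0,0.9],[1,-0.5,-0.8,0,0,0,0.9],[1,-0.5,-0.8,0,0,0,0.9],[1,-0.5,-0.8,0,0,0,0.9],[1,-0.5,-0.8,0,0,0,0.9]]'; python3 -m jog '[[1,-0.5,-0.8,-0.1,0,0,0.9],[1,-0.5,-0.8,-0.1,0,0,0.9],[1,-0.5,-0.8,-0.1,0,0,0.9],[1,-0.5,-0.8,-0.1,0,0,0.9],[1,-0.5,-0.8,-0.1,0,0,0.9],[1,-0.5,-0.8,-0.1,0,0,0.9]]'
python3 - <<'E'
from h import *
c,K,M=cam("wrist"); save(c,"w6.png");s=state();q=s["orientation"];print(s["ee_pos"],np.degrees(2*np.arctan2(q[2],q[1])))
for lo,hi in(((0,150,60),(5,255,255)),((172,150,60),(180,255,255))): print(blob(c,K,M,lo,hi,12))
for f in find_in(c,"camera_bar")[:2]: print(f)
E
```

```text
time: 10.65
ee_pos: [535.4, -122.9, 322.8]
orientation: [-0.002, -0.359, 0.933, 0.001]
contact_force: [0.4, 0.6, 0.5]
width: 0.998
gripper_force: 0.0
time: 11.25
ee_pos: [437.8, -280.0, 303.3]
orientation: [-0.0, -0.568, 0.823, 0.001]
contact_force: [0.6, 0.7, -0.7]
width: 1.0
gripper_force: 0.0
[ 438.40856929 -279.15000348  303.66739883] 249.40039518119545
[(array([ 316.1, -253.6]), array([30.1, 94.5]), np.float32(16.7)), (array([ 442.9, -278.4]), array([ 39.9, 135.8]), np.float32(68.8))]
[]
{'box': [334.5, 122.8, 108.7, 85.1], 'confidence': 0.95}
{'box': [231.9, 114.1, 46.0, 150.1], 'confidence': 0.76}
```

View pics/w6.png

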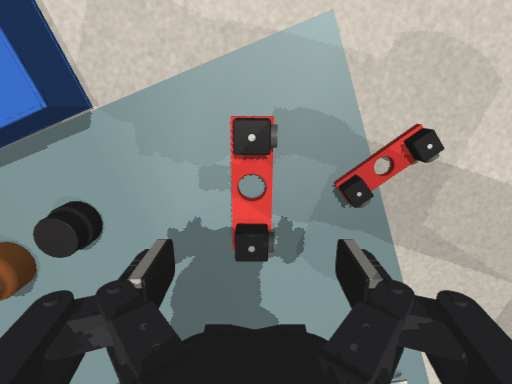

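The larger bar is centred at (252,187) in the image, with its hole visible and the small bar off to the right. I'll refine the hole position.

```bash
python3 - <<'E'
from h import *
c,K,M=cam("wrist");s=state()
m=cv2.inRange(cv2.cvtColor(c["img"],cv2.COLOR_RGB2HSV),(0,150,60),(5,255,255))
k=np.zeros_like(m);k[160:215,225:280]=255
cs,_=cv2.findContours((~m)&k,cv2.RETR_EXTERNAL,cv2.CHAIN_APPROX_NONE)
for q in cs:
    if cv2.contourArea(q)>200:
        P=px2w(K,M,q[:,0],12)[:,:2]; print(cv2.minEnclosingCircle(P.astype(np.float32)),P.mean(0),cv2.boundingRect(q))
print(s["ee_pos"],s["orientation"])
E
```

```text
((442.2637939453125, -279.41851806640625), 13.72913646697998) [ 442.34677332 -279.35636284] (239, 172, 28, 25)
((421.6854553222656, -267.431640625), 28.204017639160156) [ 421.88076425 -267.59882516] (272, 160, 8, 55)
((466.6108093261719, -284.36761474609375), 28.27246856689453) [ 466.06811304 -284.45128508] (225, 160, 8, 55)
[ 439.13647583 -278.36473677  304.18261677] [ 1.06543461e-04 -5.70405825e-01  8.21362756e-01  6.38108518e-04]
```

```bash
python3 -m jog '[[1,0.017,-0.002,-0.15,0,0,-0.02],[1,0.017,-0.002,-0.25,0,0,-0.02],[1,0.017,-0.002,-0.25,0,0,-0.02],[1,0.017,-0.002,-0.25,0,0,-0.02]]'
python3 - <<'E'
from h import *
import h as H
for i in range(3):
    s=state(); c=camera("wrist");K=np.array(c["camera_matrix"]);a=np.radians(248.8);t=np.array([np.cos(a),np.sin(a),0]);y=np.array([np.cos(a-np.pi/2),np.sin(a-np.pi/2),0])
    T=np.eye(4);T[:3,:3]=np.c_[t,y,[0,0,-1]];T[:3,3]=[0,0,254.7];M=T@np.array(c["hand_eye"])
    m=cv2.inRange(cv2.cvtColor(c["img"],cv2.COLOR_RGB2HSV),(0,150,60),(5,255,255))
    cs,hi=cv2.findContours(m,cv2.RETR_CCOMP,cv2.CHAIN_APPROX_NONE)
    for q,h in zip(cs,hi[0]):
        if h[3]>=0 and cv2.contourArea(q)>300:
            P=px2w(K,M,q[:,0],12)[:,:2];(x,r)=cv2.minEnclosingCircle(P.astype(np.float32)); print("rel world",np.round(x,2),round(r,1),"tool",np.round([np.dot(x,t[:2]),np.dot(x,y[:2])],2))
    print(s["ee_pos"].round(1))
print(blob(c,K,M,(0,150,60),(5,255,255),12)); print(s["orientation"])
E
```

```text
time: 11.8
ee_pos: [442.6, -278.9, 254.8]
orientation: [-0.0, -0.566, 0.824, 0.0]
contact_force: [-0.3, 0.8, 0.6]
width: 1.0
gripper_force: 0.0
rel world [-124.43   24.46] 10.1 tool [ 22.19 124.85]
rel world [-0.07 -0.78] 14.4 tool [ 0.76 -0.22]
[ 442.6 -278.9  254.8]
rel world [-125.09   25.15] 9.7 tool [ 21.79 125.72]
rel world [-0.38 -0.15] 14.2 tool [0.28 0.3 ]
[ 442.7 -279.4  255.4]
rel world [-125.37   25.71] 10.0 tool [ 21.37 126.18]
rel world [-1.04  0.02] 14.2 tool [0.35 0.97]
[ 442.8 -279.7  255.8]
[(array([-126.4,   25.9]), array([30.7, 94.4]), np.float32(16.8)), (array([0. , 2.1]), array([ 40. , 135.9]), np.float32(68.7))]
[ 2.61823189e-04 -5.66018915e-01  8.24391824e-01 -8.00270945e-04]
```

```bash
python3 -m jog '[[1,0,0,-0.2,0,0,0],[0.6,0,0,-0.32,0,0,0],[0.4,0,0,-0.38,0,0,0],[0.3,0,0,-0.41,0,0,0],[0.3,0,0,-0.41,0,0,0],[0.3,0,0,-0.41,0,0,0]]';python3 -m jog '[[0.1,0,0,0,0,0,0],[-0.1,0,0,0,0,0,0],[-0.3,0,0,0,0,0,0],[-1,0,0,0,0,0,0],[-1,0,0,0,0,0,0],[-1,0,0,0,0,0,0]]' 60;python3 -m jog '[[-1,0,0,0.05,0,0,0],[-1,0,0,0.15,0,0,0],[-1,0,0,0.35,0,0,0],[-1,0,0,0.6,0,0,0],[-1,0,0,0.75,0,0,0],[-1,0,0,0.75,0,0,0]]'
```

```text
time: 12.55
ee_pos: [442.5, -280.5, 173.7]
orientation: [0.0, -0.565, 0.825, -0.001]
contact_force: [1.2, -0.7, -0.0]
width: 0.644
gripper_force: 0.0
time: 13.15
ee_pos: [442.1, -280.2, 174.0]
orientation: [-0.0, -0.566, 0.825, -0.001]
contact_force: [-2.5, 1.9, 7.4]
width: 0.447
gripper_force: 59.9
time: 13.75
ee_pos: [443.4, -281.1, 328.1]
orientation: [0.001, -0.566, 0.825, -0.005]
contact_force: [0.5, 0.2, -2.5]
width: 0.452
gripper_force: 61.5
```

```bash
python3 -m jog '[[-1,0.1,0.16,0,0,0,0],[-1,0.25,0.4,0,0,0,0],[-1,0.4,0.65,0,0,0,0],[-1,0.491,0.8,0,0,0,0],[-1,0.491,0.8,0,0,0,0]]'; python3 -m jog '[[-1,0.15,0.25,0,0,0,0],[-1,0.3,0.5,0,0,0,0],[-1,0.45,0.75,0,0,0,0],[-1,0.491,0.8,0,0,0,0],[-1,0.491,0.8,0,0,0,0],[-1,0.491,0.8,-0.1,0,0,0],[-1,0.491,0.8,-0.1,0,0,0]]'
python3 - <<'E'
from h import *
c,K,M=cam("wrist"); save(c,"w7.png");s=state();print(s["ee_pos"],s["orientation"],s["contact_force"])
E
```

```text
time: 14.25
ee_pos: [541.7, -115.0, 321.7]
orientation: [0.001, -0.569, 0.823, 0.001]
contact_force: [-0.9, -1.8, -2.4]
width: 0.445
gripper_force: 61.4
time: 14.95
ee_pos: [636.5, 39.4, 299.2]
orientation: [-0.003, -0.565, 0.825, 0.002]
contact_force: [-0.7, -0.5, -2.6]
width: 0.447
gripper_force: 61.4
[636.78191552  39.18633481 300.48466304] [-0.00225013 -0.56518882  0.82495712  0.00151248] [-0.4138043  -0.60549182 -1.69194911]
```

View pics/w7.png

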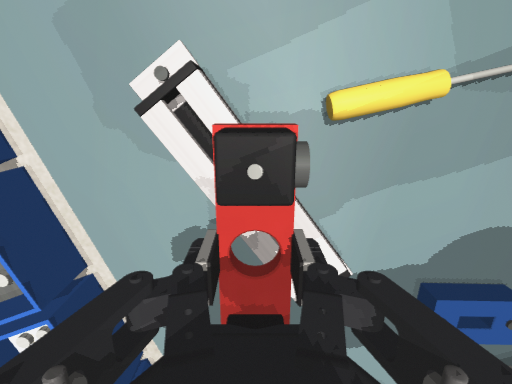

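The bar is held level, hole at (255,247), with the rail beneath. I'll lower in checked steps.

```bash
python3 -m jog '[[-1,0,0,-0.08,0,0,0],[-1,0,0,-0.14,0,0,0],[-1,0,0,-0.16,0,0,0],[-1,0,0,-0.16,0,0,0],[-1,0,0,-0.16,0,0,0]]'; python3 -m jog '[[-1,0,0,-0.03,0,0,0],[-1,0,0,-0.06,0,0,0],[-1,0,0,-0.08,0,0,0],[-1,0,0,-0.1,0,0,0],[-1,0,0,-0.1,0,0,0]]'
python3 - <<'E'
from h import *
c,K,M=cam("wrist"); s=state();print(s["ee_pos"],s["orientation"],s["contact_force"])
I=cv2.resize(c["img"][200:300,190:320],None,fx=5,fy=5,interpolation=2);save({"img":I},"w8.png")
E
```

```text
time: 15.5
ee_pos: [638.5, 39.7, 271.2]
orientation: [0.0, -0.565, 0.825, -0.0]
contact_force: [0.4, -0.1, -2.1]
width: 0.446
gripper_force: 61.4
time: 16.0
ee_pos: [638.0, 40.0, 249.8]
orientation: [-0.001, -0.566, 0.825, 0.0]
contact_force: [0.7, -0.6, -2.0]
width: 0.442
gripper_force: 61.5
[638.1402759   40.00650763 250.20446698] [-3.36116101e-04 -5.65505337e-01  8.24744526e-01  2.58519528e-04] [ 0.76163574 -0.27799391 -3.13871519]
```

View pics/w8.png

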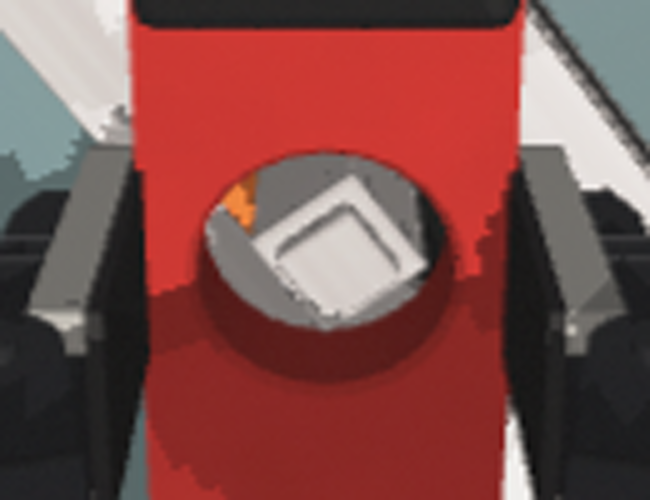

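The tip is already inside the hole but off-centre (tip at 340,248, hole rim centre at 326,265 in the crop). I'll work out the offset.

```bash
python3 - <<'E'
from h import *
c,K,M=cam("wrist")
t=px2w(K,M,[190+340/5,200+248/5],91)[0];r=px2w(K,M,[190+326/5,200+265/5],88.5)[0];print(t,r,t-r)
E
```

```text
[637.47650863  39.00131993  91.        ] [640.10684429  41.69318126  88.5       ] [-2.63033566 -2.69186132  2.5       ]
```

```bash
python3 -m jog '[[-1,-0.011,-0.012,0,0,0,0],[-1,-0.011,-0.012,-0.02,0,0,0],[-1,-0.011,-0.012,-0.05,0,0,0],[-1,-0.011,-0.012,-0.08,0,0,0],[-1,-0.011,-0.012,-0.11,0,0,0],[-1,-0.011,-0.012,-0.135,0,0,0],[-1,-0.011,-0.012,-0.145,0,0,0],[-1,-0.011,-0.012,-0.145,0,0,0]]'
```

```text
time: 16.9
ee_pos: [635.9, 37.6, 221.1]
orientation: [-0.0, -0.566, 0.825, 0.0]
contact_force: [-0.4, -0.2, -2.5]
width: 0.447
gripper_force: 61.5
```

Still free. Last millimetres, in small steps.

```bash
python3 -m jog '[[-1,0,0,-0.004,0,0,0],[-1,0,0,-0.008,0,0,0],[-1,0,0,-0.008,0,0,0]]'; python3 -m jog '[[-1,0,0,-0.003,0,0,0],[-1,0,0,-0.005,0,0,0],[-1,0,0,-0.005,0,0,0]]'
```

```text
time: 17.2
ee_pos: [636.2, 37.5, 220.2]
orientation: [0.0, -0.565, 0.825, -0.0]
contact_force: [0.1, 0.3, -3.6]
width: 0.45
gripper_force: 61.5
time: 17.5
ee_pos: [636.2, 37.6, 220.0]
orientation: [0.0, -0.566, 0.825, -0.0]
contact_force: [-2.7, -0.4, 4.7]
width: 0.449
gripper_force: 62.2
```

It's resting on the flange, so I'll release gently and back straight up.

```bash
python3 -m jog '[[-0.1,0,0,0.004,0,0,0],[0,0,0,0.004,0,0,0],[0.2,0,0,0.004,0,0,0],[0.4,0,0,0.004,0,0,0],[0.4,0,0,0.004,0,0,0]]' 20; python3 -m jog '[[0.4,0,0,0.05,0,0,0],[0.4,0,0,0.15,0,0,0],[0.4,0,0,0.3,0,0,0],[0.6,0,0,0.5,0,0,0],[1,0,0,0.7,0,0,0],[1,0,0,0.7,0,0,0],[1,0,0,0.7,0,0,0]]'
python3 - <<'E'
from h import *
c,K,M=cam("wrist"); s=state();print(s["ee_pos"],s["contact_force"])
d,_,_=cam("scene"); t=cv2.resize(d["img"][150:280,150:300],(450,390),interpolation=2)
a=c["img"][:,:].copy(); o=np.zeros((390,800,3),np.uint8); o[:,350:800]=t; o[:263,:350]=cv2.resize(a,(350,263))
save({"img":o},"w9.png")
E
```

```text
time: 18.0
ee_pos: [636.2, 37.6, 219.8]
orientation: [0.0, -0.566, 0.825, -0.0]
contact_force: [-1.4, 0.1, 0.3]
width: 0.698
gripper_force: 0.0
time: 18.7
ee_pos: [636.5, 37.6, 361.9]
orientation: [0.001, -0.566, 0.825, -0.001]
contact_force: [-0.3, 0.1, -0.3]
width: 0.999
gripper_force: 0.0
[635.92864154  37.60672093 360.18033718] [-0.95640585 -0.33123416 -0.3243537 ]
```

View pics/w9.png

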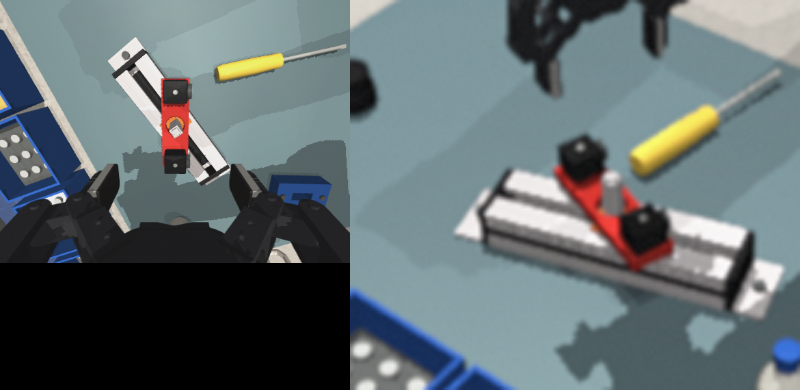

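The bar lies flat on the flange at about (610,205) in the composite, with the post upright through its hole and nothing else disturbed. Handing in.

```bash
python3 -c "
from station import sign_off;print(sign_off())"
```

```text
the job is handed in; nothing more can be done
None
```

The post is locked crosswise in the rail slot and the larger red camera bar lies flat on its flange, released. In the last camera views nothing else had moved. I handed the job in at about 19 s; no verdict came back.

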